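Fit the stirrer bar onto the flour sifter

TASK

Fit the flat steel stirrer bar, the one with the round eye, onto the flour sifter: it lies sunk between the rails of the wooden board, so first slide it along its channel until its end overhangs the board's open edge by about 45 mm, then pinch that end and lift it away without dropping it. Feel for the sifter's upright shaft, which stands a little off the middle of the drum, slip the eye over it and keep hold of the bar until it is down on the collar, then let go so that it lies level there. Leave the plain scraper blade, the brush and the shaker jar where they are.

Things in the scene. Friction and masses are not known exactly. Their poses are not given: they have to be found in the camera images.
- bar_mid (a point): Stirrer bar: loose flat steel strip 170 x 44 x 4 mm, 0.16 to 0.25 kg, with a round through hole (eye) 22 mm wide in its middle. The point is the eye's centre, half-way through the thickness; x runs along the bar, z up. Its -x end is the one nearer the channel's open end, 8 to 28 mm inside it at the start. About 4 mm of play at each side in the channel.
- channel_mouth (a point): Middle of the open edge of the stirrer bar's channel, at floor level, on a fixed wooden board (250 long, 144 wide, channel floor 50 mm above the bench). x points from the open edge along the channel into the board, z up: slide the bar along -x to overhang. Channel 52 mm wide between rails 8 mm high. Beyond the edge is only the bench, 50 mm lower.
- channel_stop (a point): Middle of the inner face of the stop (8 mm high) that closes the far end of the same channel, at floor level, 238 mm from the open edge. Between it and the bar's +x end 40 to 60 mm of the channel floor is bare at the start. Axes as channel_mouth.
- scraper_mid (a point): Plain scraper blade: loose flat steel strip 130 x 44 x 4 mm without a hole, in the board's second channel, parallel to the first with its middle 68 mm to the -y side. A bystander. The point is its centre, x along it.
- brush: Bystander: small hand brush lying in the middle, beyond the board and the sifter. Origin at its underside.
- shaker: Bystander: aluminium shaker jar 60 mm wide, 120 mm high, standing to the left. Origin under its centre.
- drum_axis (a point): Centre of the sifter's drum, 62 mm above the bench, level with the collar's top. On the drum's screen stands a collar 34 mm wide and on it the upright shaft, 19 mm wide, 29 mm tall, top edge bevelled 2 mm. Collar and shaft share an axis that is NOT measured: it stands 0 to 7 mm off this point (up to 5 mm each along the sifter's x and y), different each time. Find it by touch or by eye.
- sifter_rim (a point): The flour sifter, fixed: a round drum 200 mm wide. The point is the centre of its rim, 36 mm above the bench, on the drum's axis. x points away from a motor box on its -x side, 80 mm wide, 34 mm high (knob to 40 mm), reaching 178 mm from the axis. The seated bar lies flat on the collar, in any direction.
There are look-alikes about, which are no part of the job. Leave any green, orange or red look-alike of the part that bears bar_mid alone.

How it is judged:
By the outcome, as a careful person would: the job done as asked, in the order asked, and still so for the second after the job is handed in, with the robot touching nothing.
It also fails if it takes over 72 s, if anything falls off the work surface, if the arm or the gripper's body presses on something with over 40 N, if the wrist force passes 120 N, or if a joint passes its speed limit or range.

ROBOT

A 6-joint arm with a two-finger parallel gripper is mounted at the origin on the work surface. World frame = base frame: x ahead of the robot, y to its left, z up, the work surface at z = 0. Lengths are in mm, angles in rad, forces in N, time in s.
With the tool pointing down it reaches from about 325 to 900 mm from the base axis. Payload 3.5 kg.
Tool frame: the origin (TCP) lies at the very end of the fingers, on their centre line; the grasp point (between the pads) lies 19 mm behind it; z points along the fingers, x is the direction in which the jaws open and shut, and the axes are right-handed (so a half turn about z gives the same grasp; the last joint's range is limited). The gripper opens to 85 mm and grips with 20 to 120 N. Pads are 22 mm wide; open, the fingers measure 114 mm over their backs; the gripper's body (76 mm by 85 mm) begins 54 mm behind the grasp point. The pads swing forward as they close: fully open they stand 13 mm farther back than shut.
Start: joints at [1.072, 0.276, -0.026, 1.268, 0, 1.467], TCP at [240.972, 576.675, 231.313] pointing down, gripper open.
Joint ranges: [-3.12, 3.12], [-0.85, 1.88], [-1.08, 1.24], [-1.95, 2.15], [-1.57, 1.53], [-3.14, 3.14]. Speed limits (rad/s): [2.57, 2.57, 3.14, 3.14, 3.14, 3.14].

INTERFACE

Orientations are given as a unit quaternion [w, x, y, z].
In Python, from plant import ctrl gives the robot as it stands. Calls block until the motion is done:
- ctrl.reach(position, orientation): joint-space move of the TCP to a pose.
- ctrl.move_linear(position, ori=None, rate=150): straight line of the TCP; ori=None keeps the orientation; rate is the mean speed in mm/s.
- ctrl.move_j(angles): joint-space move.
- ctrl.command_gripper(opening, force=None): finger opening in mm; force is the grip in N (None keeps the last); returns when the fingers have stopped.
- ctrl.wait(seconds).
- ctrl.solve_ik(position, orientation): joint angles nearest the present ones, or None.
- ctrl.grab_frame(name): name is "side" or "top" or "wrist"; returns a dict with "color" (480x640x3 uint8, blue, green, red), "depth" (480x640 float32, mm along the optical axis (not along the pixel's ray), 0 where there is no reading), "fx", "fy", "cx", "cy" (pixels), "cam_to_world" (4x4, takes a point from camera to world coordinates). Camera axes: x right, y down, z forward; pixel columns grow to the right and rows downward; lengths in mm; the calibration is good to about 2 mm. A picture is of the moment at which its call begins.
A pose or a line that the arm cannot do raises ctrl.IKError and nothing moves.
- ctrl.close_job(): hands the job in, once; it reports no verdict.
Readings, each from a call of its own:
- ctrl.get_time_s(): time.
- ctrl.get_joints(): joint angles.
- ctrl.get_qvel(): joint speeds.
- ctrl.get_joint_torque(): joint torques, N m.
- ctrl.get_tcp_pos(): TCP position.
- ctrl.get_eef_rot(): TCP orientation.
- ctrl.get_wrist_force(): force on the tool from outside, world axes, zero at the start.
- ctrl.get_moment(): the same for the moment, N m.
- ctrl.get_opening(): finger opening in mm.
Only numpy, scipy, OpenCV 4.12 (cv2) and the standard library are available. Lean on these libraries where they do the work, as an engineer would, in place of code of your own. Each camera call takes 0.05 s, during which the arm holds its last target.

## Working session

There is one attempt and no reset: what is moved stays moved. The work goes in short steps, each a Python script; the robot and the scene stay as the last script left them, time stands still between calls to the robot, and variables do not carry over. Pictures are saved under pics/ and viewed, and the job is handed in when it is done.

```bash
ls; mkdir -p pics; cat > h.py <<'E'
import numpy as np, cv2
from plant import ctrl
def ray(f,u,v,z):
    T=np.array(f["cam_to_world"]);d=T[:3,:3]@np.array([(u-f["cx"])/f["fx"],(v-f["cy"])/f["fy"],1]);o=T[:3,3]
    return o+d*(z-o[2])/d[2]
def cloud(f):
    T=np.array(f["cam_to_world"]);d=f["depth"];v,u=np.mgrid[:480,:640]
    p=np.stack([(u-f["cx"])/f["fx"]*d,(v-f["cy"])/f["fy"]*d,d],-1)
    return p@T[:3,:3].T+T[:3,3]
def proj(f,p):
    T=np.array(f["cam_to_world"]);c=T[:3,:3].T@(np.array(p)-T[:3,3])
    return c[0]/c[2]*f["fx"]+f["cx"],c[1]/c[2]*f["fy"]+f["cy"]
E
python3 - <<'E'
from h import *
import pickle
for n in ("top","side","wrist"):
    f=ctrl.grab_frame(n);cv2.imwrite(f"pics/{n}0.png",f["color"]);pickle.dump(f,open(f"{n}0.pkl","wb"))
    print(n,f["fx"],np.round(f["cam_to_world"],3).tolist())
print(ctrl.get_time_s(),ctrl.get_eef_rot(),ctrl.get_opening())
E
```

```text
pics
top 578.8852333650082 [[0.023, -0.997, 0.075, 358.002], [-0.999, -0.025, -0.024, -1.768], [0.026, -0.074, -0.997, 1429.197], [0.0, 0.0, 0.0, 1.0]]
side 585.561155857535 [[0.989, -0.105, 0.102, 320.688], [-0.147, -0.732, 0.665, -957.623], [0.005, -0.673, -0.74, 1096.954], [0.0, 0.0, 0.0, 1.0]]
wrist 348.331810093017 [[0.385, 0.892, 0.237, 180.536], [0.923, -0.372, -0.101, 602.416], [-0.002, 0.258, -0.966, 372.194], [0.0, 0.0, 0.0, 1.0]]
0.15 [ 4.07024433e-04  8.32337414e-01  5.54268585e-01 -7.74182364e-04] 85.80979280690075
```

View pics/top0.png

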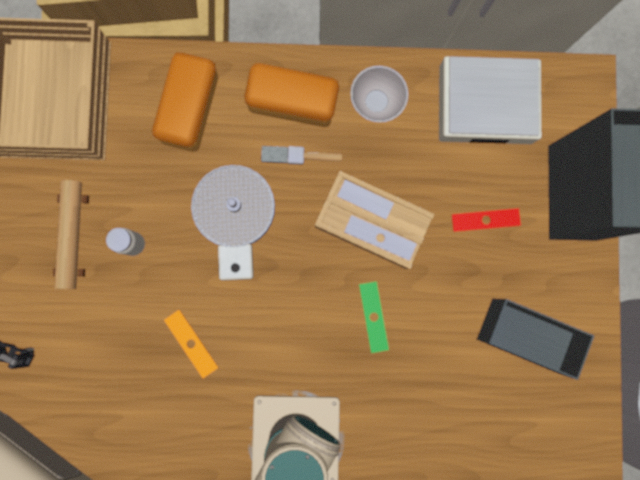

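View pics/side0.png

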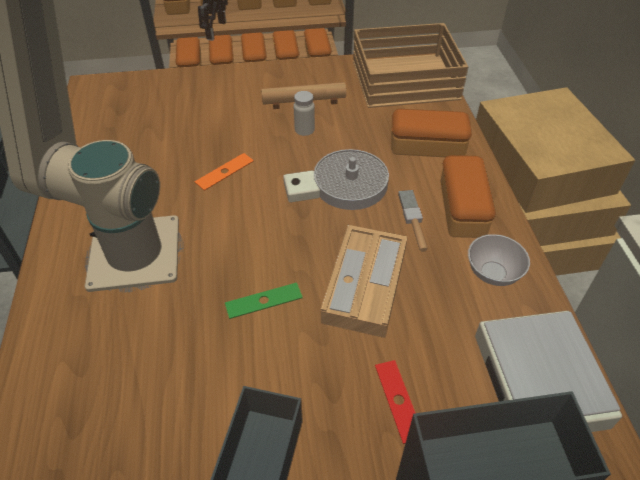

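View pics/wrist0.png

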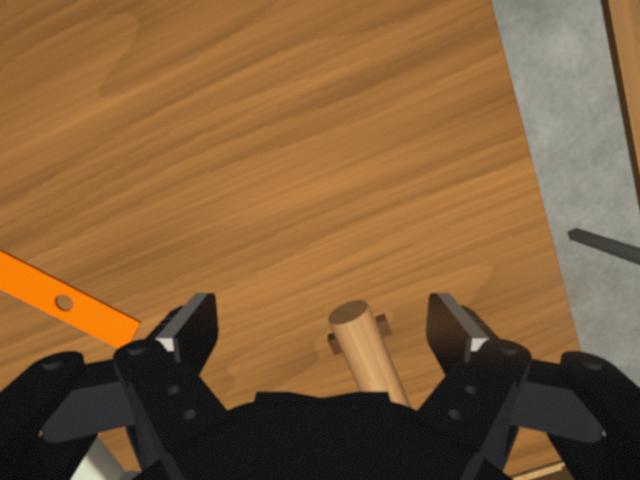

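The top view shows these candidates: the grey bar with an eye at (381,237), a plain grey blade at (366,198), and green (374,317), orange (191,344) and red (486,219) look-alikes. By the description it's the grey one at (381,237), in the board's channel. I'll check that in a close crop and measure the scene.

```bash
python3 - <<'E'
from h import *
import pickle
f=pickle.load(open("top0.pkl","rb"));g=pickle.load(open("side0.pkl","rb"))
a=cv2.resize(f["color"][160:280,305:445],None,fx=4,fy=4,interpolation=cv2.INTER_CUBIC)
cv2.imwrite("pics/crop_top.png",a)
b=cv2.resize(g["color"][220:340,310:420],None,fx=5,fy=5,interpolation=cv2.INTER_CUBIC);cv2.imwrite("pics/crop_side.png",b)
for n,F in(("top",f),("side",g)):
    c=F["color"].astype(int);P=cloud(F)
    sat=c.max(2)-c.min(2)
    m=((sat<45)&(c.max(2)>120)&(P[...,2]>35)&(P[...,2]<75)).astype(np.uint8)
    k,l,s,ct=cv2.connectedComponentsWithStats(m)
    for i in range(1,k):
        if s[i,4]>150:
            q=P[l==i]; r=cv2.minAreaRect(np.argwhere(l==i)[:,::-1].astype(np.float32))
            print(n,ct[i].round(1),s[i],np.median(q,0).round(1),[np.round(ray(F,*x,54)[:2],1).tolist() for x in cv2.boxPoints(r)])
E
```

```text
top [490.7  98. ] [ 442   56  100   85 7257] [ 834.6 -451.6   70.4] [[739.3, -331.7], [943.4, -336.6], [943.8, -587.8], [738.8, -580.2]]
top [381.7  86.8] [351  66  57  56 884] [ 873.5 -194.8   53.8] [[909.3, -112.5], [913.9, -249.9], [776.5, -251.5], [772.3, -115.0]]
top [365.1 198.9] [ 337  179   57   40 1086] [ 582.1 -152.3   54.7] [[587.5, -82.4], [631.4, -101.9], [577.0, -223.4], [533.3, -203.5]]
top [380.1 237.5] [ 344  215   73   46 1391] [ 490.2 -189.9   54.5] [[501.1, -100.4], [545.7, -118.6], [480.0, -279.7], [435.6, -261.0]]
top [236.4 259.5] [219 236  39  44 480] [431.  152.1  37. ] [[475.7, 197.3], [486.6, 104.2], [392.0, 92.8], [381.4, 185.4]]
side [302.8 180.9] [284 167  36  26 266] [430.  157.   36.8] [[380.3, 165.6], [470.7, 188.5], [474.4, 111.6], [386.8, 90.6]]
side [498.  250.9] [468 234  62  48 561] [ 854.  -135.6   56.2] [[748.0, -198.0], [820.9, -77.6], [938.6, -157.5], [860.6, -269.7]]
side [384.6 262.4] [370 239  30  48 871] [ 579.3 -155.2   54.3] [[533.7, -203.1], [587.4, -79.6], [627.7, -101.4], [571.8, -222.7]]
side [347.4 280.9] [ 330  249   35   64 1189] [ 486.3 -197.7   54.3] [[435.7, -260.4], [499.9, -97.0], [542.2, -119.5], [474.9, -279.8]]
side [549.  361.4] [ 479  311  143  112 8966] [ 847.9 -452.9   69.6] [[739.5, -340.0], [974.9, -279.6], [939.7, -575.7], [740.8, -614.5]]
```

View pics/crop_top.png

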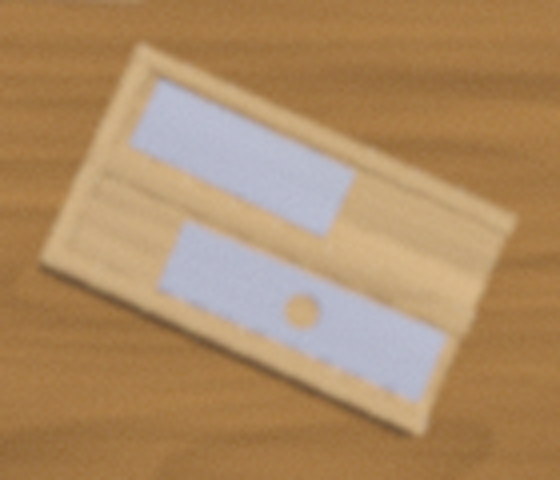

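View pics/crop_side.png

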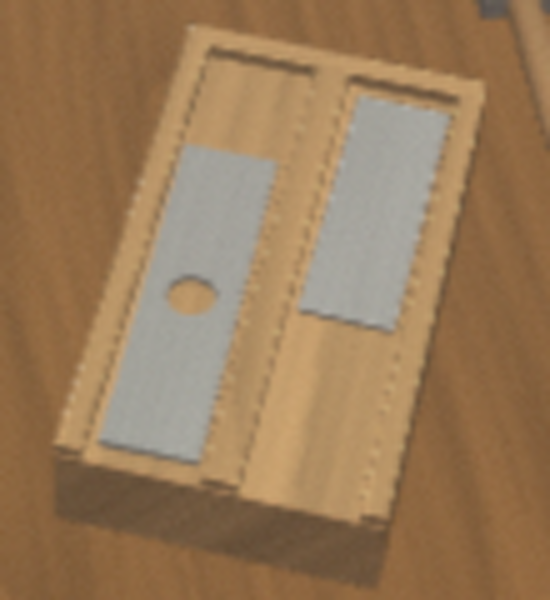

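The crops confirm it: the grey bar with the eye lies sunk in the channel whose open end faces right in the top view (lower end in the side view). The plain blade is in the other channel. Next I'll fit the board corners and the shaft.

```bash
python3 - <<'E'
from h import *
import pickle
f=pickle.load(open("top0.pkl","rb"));g=pickle.load(open("side0.pkl","rb"))
for n,F,C in(("top",f,[(340,170.5),(434,215),(410.5,268.5),(315,226)]),("side",g,[(407,237),(387.6,324),(322,309.6),(348.6,225.6)])):
    W=np.array([ray(F,*c,58)[:2] for c in C]); print(n,W.round(1).tolist(),[round(np.linalg.norm(W[i]-W[i-1]),1) for i in range(4)])
for n,F,r in(("top",f,(150,300,185,285)),("side",g,(140,220,275,400))):
    a=F["color"][r[0]:r[1],r[2]:r[3]];s=5
    cv2.imwrite(f"pics/drum_{n}.png",cv2.resize(a,None,fx=s,fy=s if s*(r[1]-r[0])<=600 else 4,interpolation=cv2.INTER_CUBIC))
    P=cloud(F)[r[0]:r[1],r[2]:r[3]]
    zz=P[...,2]; k=(zz>80)&(zz<100)
    print(n,k.sum(),P[k].mean(0) if k.any() else 0, np.argwhere(k).mean(0)[::-1]+[r[2],r[0]])
# drum circle from top: hough
gr=cv2.cvtColor(f["color"],cv2.COLOR_BGR2GRAY)
big=cv2.resize(gr[150:260,175:290],None,fx=4,fy=4,interpolation=cv2.INTER_CUBIC)
c=cv2.HoughCircles(big,cv2.HOUGH_GRADIENT,1,100,param1=100,param2=20,minRadius=150,maxRadius=180)
print(c)
if c is not None:
    u,v,R=c[0,0]/4; u+=175-.375; v+=150-.375
    print(u,v,R,ray(f,u,v,36))
E
```

```text
top [[649.0, -90.4], [547.3, -318.3], [417.6, -263.1], [513.4, -33.5]] [np.float64(147.1), np.float64(249.5), np.float64(141.0), np.float64(248.8)]
side [[646.7, -90.2], [549.6, -318.5], [419.7, -263.6], [516.8, -35.0]] [np.float64(141.2), np.float64(248.1), np.float64(141.0), np.float64(248.4)]
top 57 [561.94347631 161.31446136  90.33643234] [232.12280702 201.54385965]
side 46 [559.37419452 160.11886149  89.07425472] [352.23913043 160.41304348]
None
```

View pics/drum_top.png

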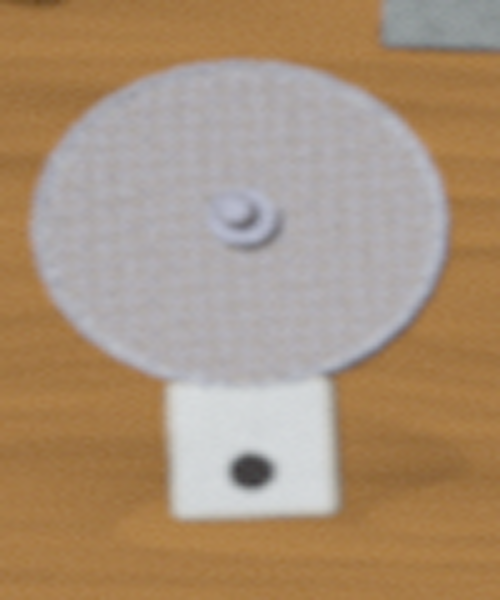

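View pics/drum_side.png

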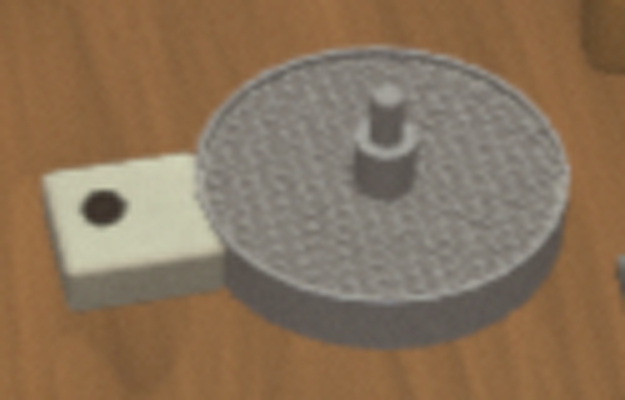

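The top crop shows the shaft top near top pixel (232.6,202.5), and the side crop near (352.6,159). The board fits 250 × ~143 mm, its mouth edge is consistent in both views, and the bar end is about 10 mm inside. Now I'll go above the bare channel floor.

```bash
cat >> h.py <<'E'
from scipy.spatial.transform import Rotation as R
th=np.arctan2(0.9192,0.3938)
MO=np.array([452.3,-277.4])
ex=np.array([np.cos(th),np.sin(th)]);ey=np.array([-ex[1],ex[0]])
def ch(x,y,z): return [*(MO+x*ex+y*ey),z]
def qdown(a):  # tool x at world yaw a, z down
    x=np.array([np.cos(a),np.sin(a),0]);z=np.array([0,0,-1.]);y=np.cross(z,x)
    q=R.from_matrix(np.stack([x,y,z],1)).as_quat();return np.array([q[3],q[0],q[1],q[2]])
def snap(n,name):
    f=ctrl.grab_frame(n);cv2.imwrite(f"pics/{name}.png",f["color"])
    import pickle;pickle.dump(f,open(name+".pkl","wb"));return f
E
python3 - <<'E'
from h import *
import pickle
f=pickle.load(open("top0.pkl","rb"));g=pickle.load(open("side0.pkl","rb"))
print("shaft",ray(f,232.6,202.5,91),ray(g,352.6,159,91), "drum", ray(f,175+0,0,36)[:1])
for a in (th+np.pi/2,th-np.pi/2):
    for p in (ch(211,0,180),ch(136,0,51),ch(-22,0,33)):
        print(np.round(ctrl.solve_ik(p,qdown(a)),2))
E
```

```text
shaft [559.6350174  160.05588478  91.        ] [560.8082305  163.24673922  91.        ] drum [1069.90995548]
[-0.27  0.16 -0.28  1.13  0.   -1.44]
[-0.41  0.27 -0.45  0.85  0.   -1.58]
[-0.71  0.3  -0.45  0.81  0.   -1.88]
[-0.27  0.16 -0.28  1.13  0.    1.7 ]
[-0.41  0.27 -0.45  0.85  0.    1.56]
[-0.71  0.3  -0.45  0.81  0.    1.26]
```

```bash
python3 - <<'E'
from h import *
q=qdown(th-np.pi/2)
ctrl.reach(ch(214,0,180),q)
ctrl.command_gripper(0,40)
snap("wrist","w1")
print(ctrl.get_time_s(),ctrl.get_tcp_pos(),ctrl.get_opening())
E
```

```text
3.525 [536.54451803 -80.72217586 179.97232702] -0.18014004862808483
```

View pics/w1.png

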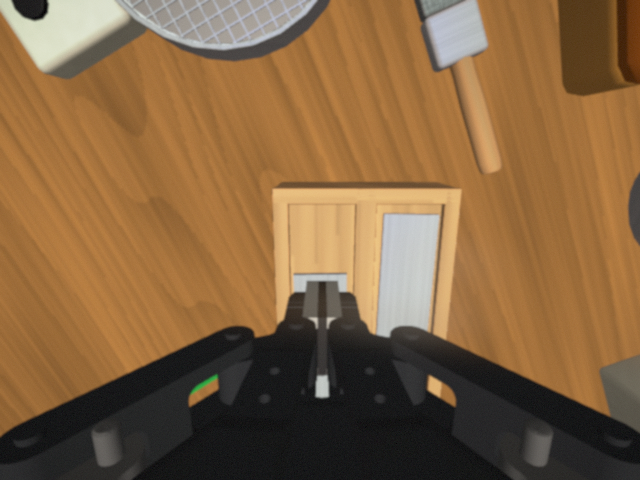

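The wrist view shows the stop's inner face at row ~205, columns 290–355, and the bar's far end at row ~275, columns 294–347. The closed fingers are over the same channel. I'll convert these to channel coordinates.

```bash
python3 - <<'E'
from h import *
import pickle
f=pickle.load(open("w1.pkl","rb"))
for n,u,v,z in(("stop topL",289,205,58),("stop topR",355,205,58),("bar L",294,275,54),("bar R",347,275,54),("boardL",274,188,58),("boardR",460,188,58)):
    p=ray(f,u,v,z)[:2]-MO; print(n,p@ex,p@ey)
cv2.imwrite("pics/w1c.png",cv2.resize(f["color"][170:330,250:470],None,fx=3,fy=3))
E
```

```text
stop topL 238.0646786370293 25.5712798005059
stop topR 238.07137788954887 -24.79015124494656
bar L 179.81434029559352 23.25825329132835
bar R 179.82041072995807 -20.058686028929518
boardL 250.96332095637771 36.561719987637126
boardR 250.98173735783024 -103.58718551315728
```

View pics/w1c.png

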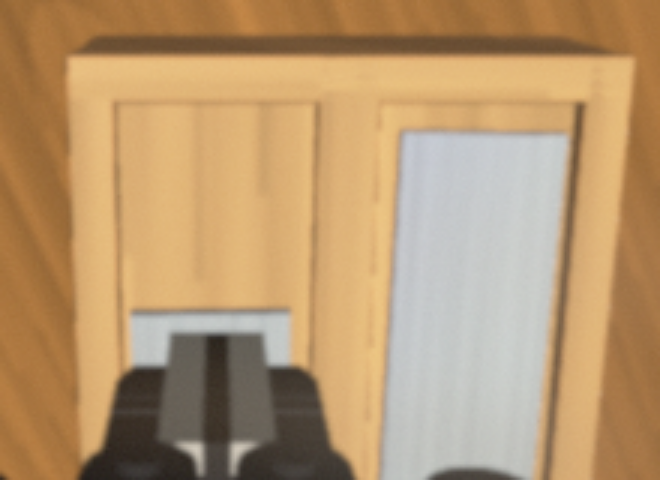

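The stop comes out at 238.1 mm and the bar end at 179.8 mm, which agrees with the given sizes. Next I'll descend, feel the floor and push.

```bash
python3 - <<'E'
from h import *
ctrl.move_linear(ch(212,0.5,62),rate=200)
ctrl.move_linear(ch(212,0.5,52.0),rate=60)
print(ctrl.get_wrist_force(),ctrl.get_tcp_pos())
ctrl.move_linear(ch(212,0.5,51.2),rate=30)
print(ctrl.get_wrist_force(),ctrl.get_tcp_pos())
ctrl.move_linear(ch(180,0.5,51.2),rate=90)
print(ctrl.get_wrist_force())
ctrl.move_linear(ch(160,0.5,51.2),rate=60)
print(ctrl.get_wrist_force(),ctrl.get_time_s())
snap("side","s1");snap("wrist","w2");snap("top","t1")
E
```

```text
[-0.40181622  0.23264959  0.0816063 ] [535.39137677 -82.33671571  52.23032422]
[-0.25104209  0.29869094  0.02696271] [535.46233942 -82.37264769  51.40052278]
[-0.1453113   0.21866057  0.31465409]
[-0.16922658  0.49900019 -0.24408699] 5.825
```

```bash
python3 - <<'E'
import cv2,numpy as np
a=cv2.imread("pics/s1.png")[220:350,290:420];b=cv2.imread("pics/w2.png")
cv2.imwrite("pics/s1c.png",np.hstack([cv2.resize(a,(400,400)),cv2.resize(b[100:420,160:480],(400,400))]))
E
```

```text
(no output)
```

View pics/s1c.png

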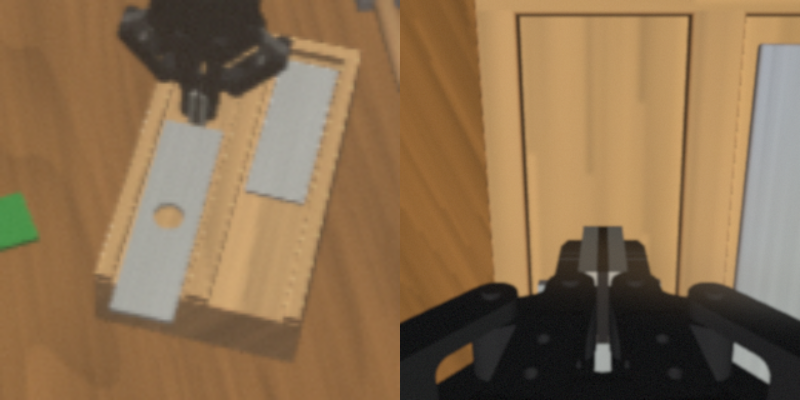

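The bar slides ahead of the fingers, straight, and its near end is just past the edge in the side view. I'll measure it, then finish the push.

```bash
cat >> h.py <<'E'
def barpose(F,z=54,box=None):
    c=F["color"].astype(int);P=cloud(F);sat=c.max(2)-c.min(2)
    m=((sat<45)&(c.max(2)>110)&(abs(P[...,2]-z)<14)).astype(np.uint8)
    W=P[...,:2]-MO; lx=W@ex; ly=W@ey
    m&=((lx>-90)&(lx<215)&(abs(ly)<28)).astype(np.uint8)
    k,l,s,ct=cv2.connectedComponentsWithStats(m)
    i=1+np.argmax(s[1:,4]); uv=np.argwhere(l==i)[:,::-1]
    Q=np.array([ray(F,u,v,z)[:2] for u,v in uv])-MO
    return np.percentile(Q@ex,[0.5,2,98,99.5]).round(1),np.percentile(Q@ey,[1,50,99]).round(1)
E
python3 - <<'E'
from h import *
import pickle
for n in("side0","top0","s1","t1"): print(n,barpose(pickle.load(open(n+".pkl","rb"))))
E
```

```text
side0 (array([ 10. ,  12.1, 177.5, 180.7]), array([-20.5,   1.4,  23.5]))
top0 (array([  9.8,  12.3, 178.8, 181.4]), array([-24.5,  -0.5,  23.2]))
s1 (array([-20.8, -18.5, 147.7, 150.6]), array([-19.9,   1.7,  23.7]))
t1 (array([-21. , -19.8,  61.9,  65.9]), array([-24.1,  -2.1,  22.5]))
```

```bash
python3 - <<'E'
from h import *
ctrl.move_linear(ch(135.5,0.5,51.2),rate=60)
print(ctrl.get_wrist_force(),ctrl.get_tcp_pos())
ctrl.move_linear(ch(141,0.5,51.2),rate=60)
ctrl.move_linear(ch(141,0.5,110),rate=200)
print(barpose(snap("side","s2")),barpose(snap("top","t2")),ctrl.get_time_s())
E
python3 - <<'E'
import cv2,numpy as np
a=cv2.imread("pics/s2.png")[220:350,290:420]
cv2.imwrite("pics/s2c.png",cv2.resize(a,(520,520)))
E
```

```text
[-0.6546941   0.42807418 -0.44490651] [ 504.90865326 -153.21117578   51.17484132]
(array([-46.1, -43.9, 121.4, 124.5]), array([-19.4,   2.2,  23.9])) (array([-45.9, -44.7,  29. ,  31.9]), array([-23.2,  -1.9,  22. ])) 7.325
```

View pics/s2c.png

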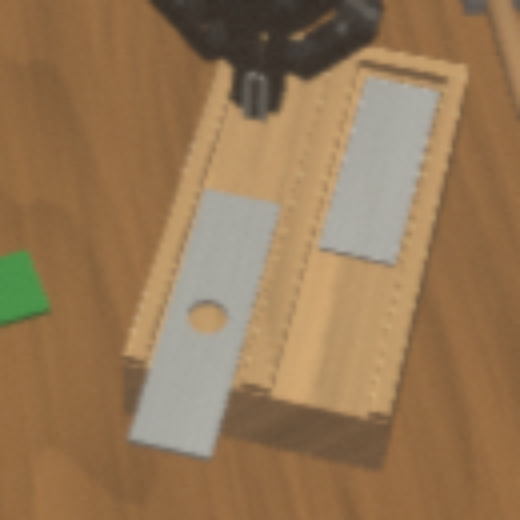

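The overhang is about 45 mm in both views. The side crop shows the bar straight and still supported. Now I'll pinch the end across its width.

```bash
python3 - <<'E'
from h import *
ctrl.move_linear(ch(-23,1,110),rate=250)
ctrl.command_gripper(62,60)
ctrl.move_linear(ch(-23,1,34),rate=120)
print(ctrl.get_wrist_force())
ctrl.command_gripper(35,110)
print(ctrl.get_opening(),ctrl.get_wrist_force(),ctrl.get_moment(),ctrl.get_tcp_pos(),ctrl.get_time_s())
snap("side","s3")
ctrl.move_linear(ch(-23,1,44),rate=40)
ctrl.wait(.2)
print(ctrl.get_opening(),ctrl.get_wrist_force(),ctrl.get_moment(),ctrl.get_time_s())
snap("side","s4");snap("wrist","w4")
a=cv2.imread("pics/s3.png")[220:350,290:420];b=cv2.imread("pics/s4.png")[220:350,290:420]
cv2.imwrite("pics/s34.png",np.hstack([cv2.resize(a,(400,400)),cv2.resize(b,(400,400))]))
E
```

```text
[ 0.21461994 -1.03266616 -0.75927878]
40.108891314558385 [-0.65173552  0.91078266  5.55344761] [0.24830083 0.25053673 0.02412982] [ 443.08608697 -298.85996563   35.58117506] 9.875
40.59160942039251 [ 0.01192468  0.33978289 -1.63619968] [-0.1379117   0.04776971 -0.00602182] 10.525
```

View pics/s34.png

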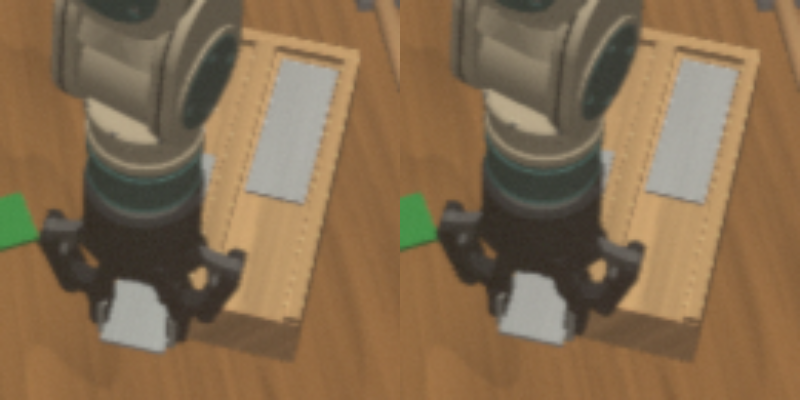

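View pics/w4.png

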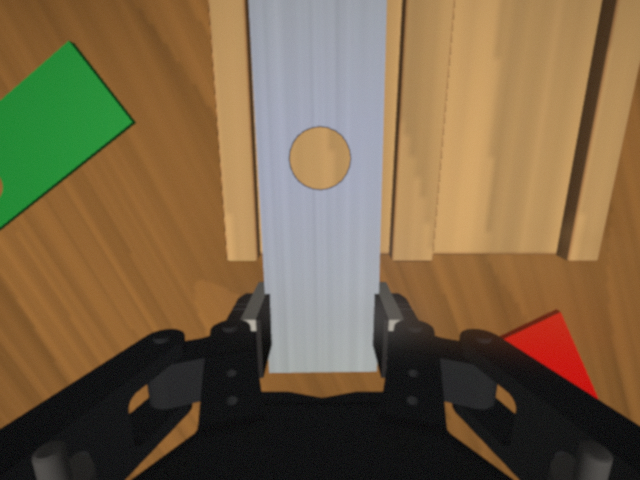

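The wrist view shows the bar pinched between the pads with its eye at (320,158), and the lift is clean. I'll lift further and check that the bar is level from depth.

```bash
cat >> h.py <<'E'
def eye(F):
    """eye centre in the wrist image + bar plane (world)"""
    c=F["color"].astype(int);sat=c.max(2)-c.min(2);P=cloud(F)
    m=((sat<60)&(c.max(2)>110)).astype(np.uint8); m[275:]=0; m[:,:240]=0;m[:,400:]=0
    return m,P
def plane(F,rows=(5,270),cols=(275,365)):
    P=cloud(F);T=np.array(F["cam_to_world"]);c=F["color"].astype(int);sat=c.max(2)-c.min(2)
    m=np.zeros((480,640),bool);m[rows[0]:rows[1],cols[0]:cols[1]]=True
    tz=ctrl.get_tcp_pos()[2]
    m&=(sat<60)&(F["depth"]>0)&(abs(P[...,2]-tz-17)<25)
    q=P[m];A=np.c_[q[:,:2]-q[:,:2].mean(0),np.ones(len(q))]
    s=np.linalg.lstsq(A,q[:,2],rcond=None)[0];r=np.abs(A@s-q[:,2])
    k=r<4;s=np.linalg.lstsq(A[k],q[k,2],rcond=None)[0]
    return s,q[:,:2].mean(0),k.sum()
E
python3 - <<'E'
from h import *
ctrl.move_linear(ch(-23,1,90),rate=100)
f=snap("wrist","w5")
s,c,n=plane(f);print("slopes along,across",s[:2]@ex,s[:2]@ey,s[2],c,n,ctrl.get_tcp_pos(),ctrl.get_wrist_force(),ctrl.get_moment())
ctrl.move_linear(ch(-23,1,190),rate=200)
f=snap("wrist","w6")
s,c,n=plane(f);print("slopes",s[:2]@ex,s[:2]@ey,s[2],c,n,ctrl.get_tcp_pos(),ctrl.get_time_s())
E
```

```text
slopes along,across -0.02130436479034833 0.0009601508992921353 105.89039907536251 [ 468.26235904 -233.85028637] 20814 [ 441.8242856  -297.71751826   89.4027166 ] [-0.63275527 -0.20459057 -3.73940955] [-0.10131885  0.1084635  -0.00129947]
slopes -0.021171334293146035 0.0035457547687856254 204.73034864179277 [ 467.70893615 -233.39752417] 20816 [ 441.13191503 -297.14639892  187.94441337] 11.9833
```

View pics/w6.png

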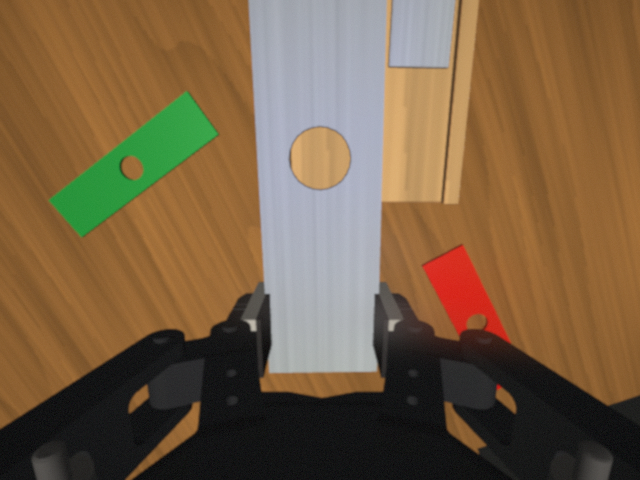

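The bar droops about 1.2° and holds steady, with no slip between the two pictures. The wrist view shows the eye at (320,158), so I can look through it at the shaft. I'll hover over the shaft estimate, keeping the orientation.

```bash
cat >> h.py <<'E'
def eyepx(F):
    g=cv2.cvtColor(F["color"],cv2.COLOR_BGR2GRAY)[100:220,260:380]
    c=cv2.HoughCircles(g,cv2.HOUGH_GRADIENT,1,50,param1=80,param2=15,minRadius=26,maxRadius=36)
    return None if c is None else c[0,0]+[260,100,0]
def tool(p): # world->tool
    q=ctrl.get_eef_rot();return R.from_quat([q[1],q[2],q[3],q[0]]).inv().apply(np.array(p)-ctrl.get_tcp_pos())
E
python3 - <<'E'
from h import *
import pickle
f=pickle.load(open("w6.pkl","rb"));s,c,n=plane(f)
e=eyepx(f);print(e)
p=ray(f,*e[:2],204.7)
for _ in range(3): p=ray(f,*e[:2],s[2]+s[:2]@(p[:2]-c))
t=ctrl.get_tcp_pos();d=p-t;print("eye rel tcp",d,d[:2]@ex,d[:2]@ey)
S=np.array([560.2,161.6]);tg=[*(S-d[:2]),120.]
print(tg,np.round(ctrl.solve_ik(tg,qdown(th-np.pi/2)),2))
ctrl.move_linear([tg[0],tg[1],150],rate=250)
f=snap("wrist","w7");s,c,n=plane(f);print(s,n,ctrl.get_tcp_pos(),ctrl.get_wrist_force(),ctrl.get_opening(),ctrl.get_time_s())
snap("top","t7");snap("side","s7")
E
```

```text
[318.5        156.5         30.89999962]
eye rel tcp [23.82957507 58.27935426 16.91659911] 62.95424623699572 1.046260601697661
[np.float64(536.370424933498), np.float64(103.32064574255389), 120.0] [ 0.07  0.22 -0.34  1.    0.    2.05]
[-1.09857526e-02 -1.85915543e-02  1.65993320e+02] 20829 [536.24337495 102.44027799 150.08019114] [-1.48132507  0.14890355 -1.57903223] 40.212850824488 13.8417
```

View pics/w7.png

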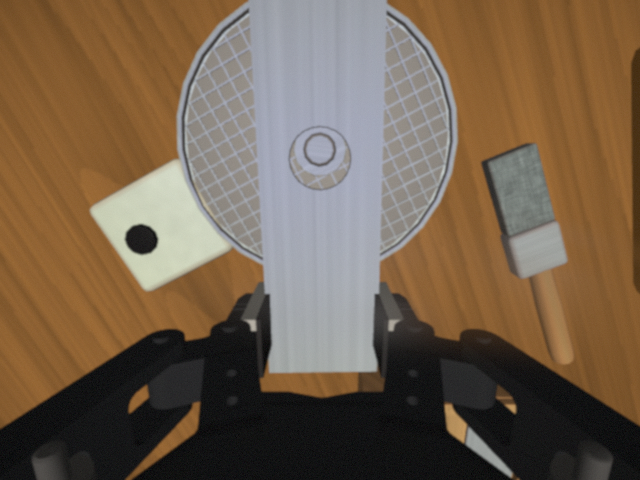

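The wrist view shows the shaft top through the eye: eye circle at (320,157.5), shaft top at about (320,149). I'll measure both in the same view.

```bash
python3 - <<'E'
from h import *
import pickle
f=pickle.load(open("w7.pkl","rb"))
cv2.imwrite("pics/w7c.png",cv2.resize(f["color"][115:205,275:365],None,fx=6,fy=6,interpolation=cv2.INTER_CUBIC))
g=cv2.cvtColor(f["color"],cv2.COLOR_BGR2GRAY)
c=cv2.HoughCircles(cv2.resize(g[115:205,275:365],None,fx=4,fy=4,interpolation=cv2.INTER_CUBIC),cv2.HOUGH_GRADIENT,1,10,param1=80,param2=15,minRadius=40,maxRadius=140)
print([(x/4+[275,115,0]).round(1).tolist() for x in c[0]] if c is not None else None)
d=f["depth"];P=cloud(f);print(P[149,320],d[149,320],f["fx"])
E
```

```text
[[319.9, 149.6, 16.5], [319.4, 146.9, 16.0], [317.1, 149.6, 18.5], [320.4, 153.1, 13.2], [323.1, 148.6, 16.8], [322.4, 145.1, 18.0], [316.6, 147.1, 17.6], [322.6, 151.1, 12.9], [314.6, 151.4, 11.2], [317.4, 152.1, 13.3], [325.9, 148.6, 19.6], [319.4, 144.1, 15.9], [316.1, 154.6, 10.7]]
[560.60391491 163.3390324   90.62414294] 194.60092 348.331810093017
```

View pics/w7c.png

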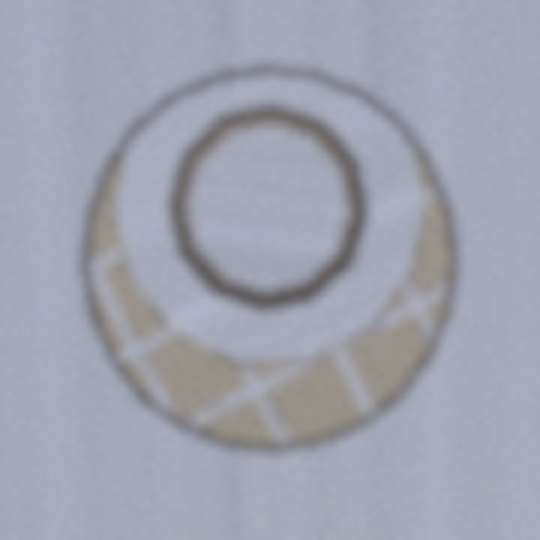

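```bash
cat >> h.py <<'E'
def eyeW(f,px):
    s,c,n=plane(f);p=ray(f,*px,s[2])
    for _ in range(3): p=ray(f,*px,s[2]+s[:2]@(p[:2]-c))
    return p
E
python3 - <<'E'
from h import *
import pickle
f=pickle.load(open("w7.pkl","rb"))
e=eyeW(f,(319.5,157.6));S=ray(f,319.3,148.9,90)
print("eye",e,"shaft",S,"top/side est avg 560.2,161.6")
dl=S[:2]-e[:2];print(dl,dl@ex,dl@ey)
t=ctrl.get_tcp_pos();print(t)
g=[t[0]+dl[0],t[1]+dl[1],97.]
ctrl.move_linear(g,rate=100);ctrl.wait(.2)
f=snap("wrist","w8");print(g,ctrl.get_tcp_pos(),eyeW(f,(319.5,157.6)),ctrl.get_time_s())
cv2.imwrite("pics/w8c.png",cv2.resize(f["color"][115:205,275:365],None,fx=6,fy=6,interpolation=cv2.INTER_CUBIC))
E
```

```text
eye [559.72144438 160.75322307 166.1321428 ] shaft [560.26135147 163.54335616  90.        ] top/side est avg 560.2,161.6
[0.53990709 2.79013309] 2.777295919450997 0.602469679137017
[536.32845256 102.51173845 150.11475396]
[np.float64(536.8683596560627), np.float64(105.30187153676202), 97.0] [537.58805765 105.35147247  97.82645616] [561.17361893 163.60931976 114.11738838] 14.875
```

View pics/w8c.png

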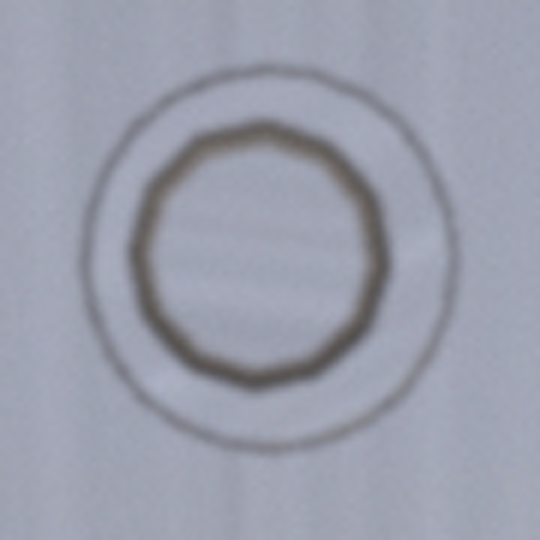

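The crop shows the eye at (319.5,157.6) and the shaft's bevel ring at (317.9,157.2), nearly concentric. One small correction remains before I lower under force watch.

```bash
python3 - <<'E'
from h import *
import pickle
f=pickle.load(open("w8.pkl","rb"))
e=eyeW(f,(319.5,157.6));S=ray(f,317.9,157.2,89.5)
dl=S[:2]-e[:2];print(e,S,dl,dl@ex,dl@ey)
t=ctrl.get_tcp_pos();g=[537.25+dl[0]-.0,105.33+dl[1],92.]
# commanded vs actual lag: command relative to last command mix
ctrl.move_linear(g,rate=40);ctrl.wait(.2)
f=snap("wrist","w9");print(t,g,ctrl.get_tcp_pos(),eyeW(f,(319.5,157.6)),ctrl.get_wrist_force(),ctrl.get_time_s())
cv2.imwrite("pics/w9c.png",cv2.resize(f["color"][115:205,275:365],None,fx=6,fy=6,interpolation=cv2.INTER_CUBIC))
E
```

```text
[561.17361893 163.60931976 114.11738838] [560.27337532 163.51640199  89.5       ] [-0.90024361 -0.09291776] -0.4399243866090726 0.7909101128088667
[537.58805765 105.35147247  97.82645616] [np.float64(536.3497563877162), np.float64(105.23708223518138), 92.0] [536.44699394 105.25185471  92.04965361] [559.8650022  163.49181212 108.13739929] [-0.92482842  0.53721563 -1.80833343] 15.4
```

View pics/w9c.png

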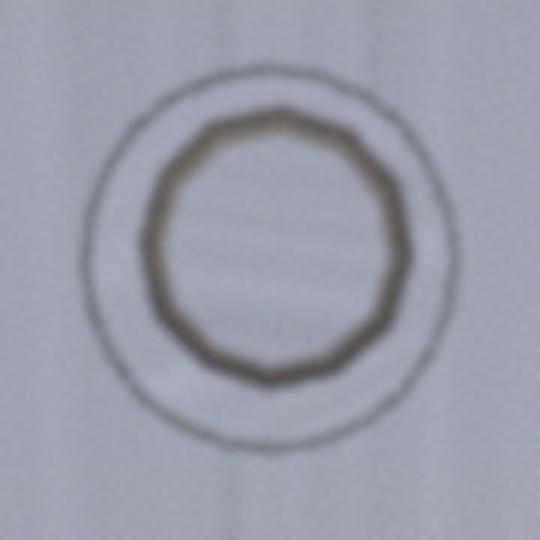

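Ring at (320.6,155.8) against the eye at (319.5,157.6), within about 1 mm. I'll descend in steps with force checks.

```bash
python3 - <<'E'
from h import *
import pickle
f=pickle.load(open("w9.pkl","rb"))
e=eyeW(f,(319.5,157.6));S=ray(f,320.6,155.75,89.5)
dl=S[:2]-e[:2];print(S,dl,dl@ex,dl@ey)
x,y=536.4+dl[0],105.24+dl[1]
# eye axis leans with the droop -> negligible
for z in (84,80,77,75,73,71,69,67):
    ctrl.move_linear([x,y,z],rate=30);ctrl.wait(.05)
    F=ctrl.get_wrist_force();print(z,ctrl.get_tcp_pos().round(2) if hasattr(ctrl.get_tcp_pos(),'round') else ctrl.get_tcp_pos(),np.round(F,1),np.round(ctrl.get_moment(),2),round(ctrl.get_opening(),1))
    if F[2]>3 or np.hypot(F[0],F[1])>6: print("contact");break
f=snap("wrist","w10");print(eyeW(f,(319.5,157.6)),plane(f)[0][:2]@ex,ctrl.get_time_s())
E
```

```text
[560.26154457 163.59646315  89.5       ] [0.39654237 0.10465102] 0.2523527127334396 -0.3232890257182961
84 [536.64 105.34  83.79] [ 0.9 -0.5 -2.4] [-0.11  0.09 -0.01] 40.3
80 [536.68 105.33  79.86] [-0.3 -0.6 -2.2] [-0.11  0.05  0.02] 40.8
77 [536.66 105.33  76.89] [-0.5  0.5 -3. ] [-0.1   0.07 -0.04] 40.1
75 [536.75 105.34  74.96] [ 0.5 -0.4 -2.1] [-0.12  0.03 -0.05] 40.2
73 [536.69 105.33  72.89] [ 0.2  0.3 -3.1] [-0.05  0.07  0.02] 40.8
71 [536.67 105.35  70.88] [ 0.2 -0.4 -2.4] [-0.15  0.07 -0.05] 40.4
69 [536.72 105.35  68.9 ] [ 0.5 -0.3 -2.3] [-0.14  0.04 -0.01] 40.2
67 [536.7  105.35  66.89] [ 0.7 -0.5 -1.9] [-0.14  0.08 -0.02] 40.7
[560.17786037 163.58729777  83.01835801] -0.02132209031528797 18.05
```

View pics/w10.png

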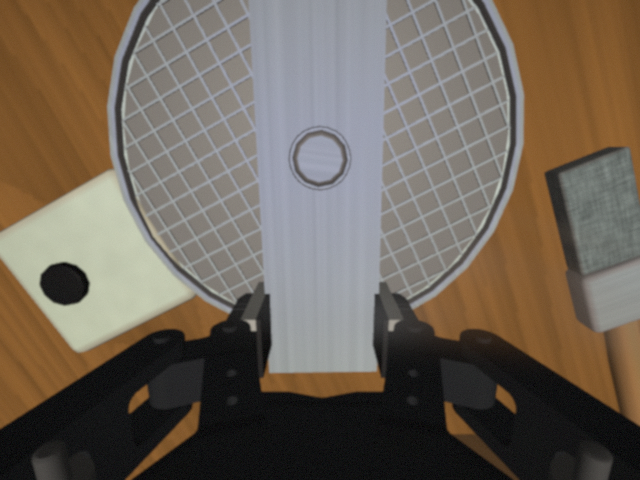

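The shaft stands inside the eye with no contact force, so the eye is threaded. I'll go on lowering to the collar.

```bash
python3 - <<'E'
from h import *
x,y=536.8,105.34
for z in (60,56,53,52,51,50.5,50,49.5,49,48.5,48):
    ctrl.move_linear([x,y,z],rate=25);ctrl.wait(.08)
    F=np.mean([ctrl.get_wrist_force() for _ in range(2)],0);print(z,np.round(ctrl.get_tcp_pos(),2),np.round(F,1),np.round(ctrl.get_moment(),2))
    if F[2]>3 or np.hypot(F[0],F[1])>8: print("contact");break
f=snap("wrist","w11");print(eyeW(f,(319.5,157.6)),plane(f)[0][:2]@ex,plane(f)[0][:2]@ey,ctrl.get_time_s())
E
```

```text
60 [536.79 105.34  59.95] [ 0.7 -0.9 -2.6] [-0.1   0.02  0.01]
56 [536.72 105.33  55.9 ] [-0.1 -0.2 -2.6] [-0.1   0.05 -0.01]
53 [536.74 105.32  52.94] [ 0.6 -1.4 -1.9] [-0.13  0.08  0.03]
52 [536.79 105.35  52.  ] [ 0.4 -1.  -2.1] [-0.09  0.05  0.  ]
51 [536.75 105.33  50.96] [ 0.5  0.1 -1.9] [-0.08  0.07  0.  ]
50.5 [536.78 105.33  50.48] [ 0.9  0.7 -2.3] [-0.22  0.07  0.03]
50 [536.78 105.35  49.97] [ 0.1 -0.2 -2.1] [-0.12  0.1   0.04]
49.5 [536.83 105.34  49.52] [ 1.4  1.  -1.5] [-0.1   0.06  0.  ]
49 [536.86 105.36  49.05] [ 0.3  0.3 -1.9] [-0.03  0.05  0.04]
48.5 [536.87 105.34  48.54] [-0.3  0.1 -1.8] [-0.09  0.04 -0.02]
48 [536.86 105.31  48.07] [ 0.3  0.2 -0.3] [-0.09  0.07 -0.04]
[560.38429634 163.60402941  65.37555167] -0.002725083739843962 0.0015538156608605306 22.025
```

```bash
python3 - <<'E'
from h import *
x,y=536.8,105.34
for z in (47.6,47.2):
    ctrl.move_linear([x,y,z],rate=25);ctrl.wait(.15)
    F=np.mean([ctrl.get_wrist_force() for _ in range(3)],0);print(z,np.round(ctrl.get_tcp_pos(),2),np.round(F,1),np.round(ctrl.get_moment(),2))
    if F[2]>3: break
f=snap("wrist","w12");p=plane(f)[0];print(p[:2]@ex,p[:2]@ey,eyeW(f,(319.5,157.6)),ctrl.get_time_s())
E
```

```text
47.6 [536.89 105.32  47.74] [-0.7 -0.7  0.7] [-0.15  0.07  0.  ]
47.2 [536.88 105.32  47.32] [-1.4 -1.5  2.4] [-0.18  0.19 -0.  ]
0.010960536098324593 0.001325065524830455 [560.41163899 163.6037364   65.47629802] 22.875
```

The bar is on the collar: upward force has appeared, and the tilt passed through level. I'll go back to the level height, release and retreat.

```bash
python3 - <<'E'
from h import *
x,y=536.8,105.34
ctrl.move_linear([x,y,47.9],rate=25);ctrl.wait(.1)
print(np.round(ctrl.get_wrist_force(),1))
ctrl.command_gripper(64,20)
ctrl.wait(.2);print(ctrl.get_opening(),np.round(ctrl.get_wrist_force(),1))
f=snap("wrist","w13");p=plane(f)[0];print(p[:2]@ex,p[:2]@ey,eyeW(f,(319.5,157.6)))
ctrl.move_linear([x,y,170],rate=120)
f=snap("wrist","w14")
ctrl.reach([400,-150,250],qdown(th-np.pi/2))
snap("top","t14");snap("side","s14");print(ctrl.get_time_s(),np.round(ctrl.get_wrist_force(),1))
a=cv2.imread("pics/s14.png")[130:220,270:420];b=cv2.imread("pics/t14.png")[150:290,170:310]
cv2.imwrite("pics/fin.png",np.hstack([cv2.resize(a,(500,300)),cv2.resize(b,(300,300))]))
E
```

```text
[-0.1 -0.8  0.6]
63.94942543865524 [-0.4  0.2  0. ]
-0.00034956388716621674 0.0004896162668817902 [560.30196018 163.65241554  65.35037397]
26.3 [ 0.1 -0.6  0.4]
```

View pics/fin.png

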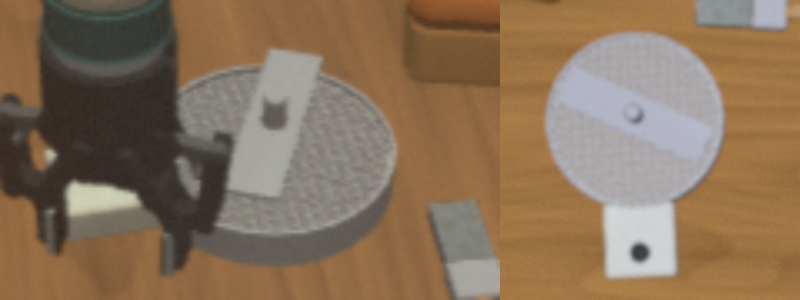

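View pics/w14.png

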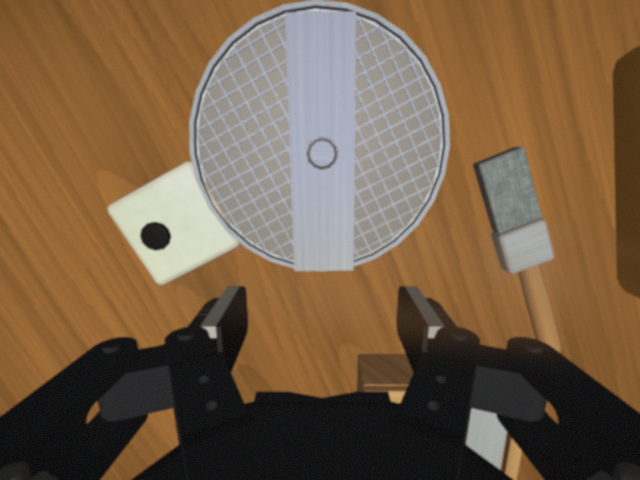

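View pics/t14.png

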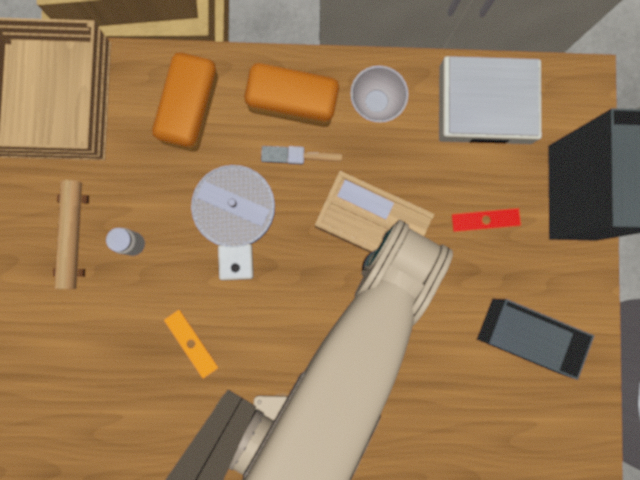

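The bar lies flat on the collar with the shaft through its eye (top pixel 232,203). The scraper (366,198), brush, shaker and the orange and red look-alikes are where they were. The robot is clear, so I'm handing in.

```bash
python3 -c "
from h import *
print(ctrl.close_job(),ctrl.get_time_s())"
```

```text
the job is handed in; nothing more can be done
the job is handed in; nothing more can be done
```

The stirrer bar is fitted on the sifter and the job was handed in. The clock read 26.3 s at the last check, against the 72 s limit.

- **Sliding:** I pushed the bar along its channel with the closed fingers until the end overhung by about 45 mm; both the side and top views agreed.
- **Lifting:** I pinched that end across its width at 110 N and lifted it. It drooped about 1.2° but did not slip.
- **Fitting:** I found the shaft by eye, looking through the bar's eye with the wrist camera, at about (560.3, 163.6). I then lowered the bar under force checks, which showed no contact until it met the collar, and kept hold until it was down and level.

**Last checks:**
- After release the bar's slope was under 0.001, and its top read 65.4 mm against the expected 66 mm.
- The wrist force was about zero and the robot was clear.
- The scraper, brush, shaker and the orange and red look-alikes were where they started.
- The arm hid the green look-alike in the final top picture; it was in its place in the wrist pictures during the lift, and the arm did not go near it afterwards.

**Disagreements:** The first shaft estimates from the top and side cameras differed by about 3 mm, and the wrist view settled it. The gripper opening read 40 mm while holding the 44 mm wide bar.

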